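# Load and balance the sample shaker

### The job

One of the look-alike lidded sample tins on the bench still has its iron find in it: find it by lifting, and stand it in the round holder on the shaker; the empty tins stay standing on the bench. Balance it by threading every steel counterweight ring that is there onto the shaker's post, widest at the bottom and narrowest on top, each fully home. Only when tin and rings are in place, throw the switch lever fully over to the far side, and leave the bowl and the jar where they are.

Things in the scene. Friction and masses are not known exactly. Their poses are not given: they have to be found in the camera images.
- tin_a: Closed round aluminium sample tin with black lid knob. All four look the same: body 62 across, 48 tall; knob 22 across, 20 tall on top. Origin: centre of the underside, z up. The lid does not open; lift by the knob from above. An empty tin weighs 110 to 170 g, one with the iron find in it 350 to 490 g. Exactly one tin is loaded.
- tin_b: Closed round aluminium sample tin with black lid knob. All four look the same: body 62 across, 48 tall; knob 22 across, 20 tall on top. Origin: centre of the underside, z up. The lid does not open; lift by the knob from above. An empty tin weighs 110 to 170 g, one with the iron find in it 350 to 490 g. Exactly one tin is loaded.
- tin_c: Closed round aluminium sample tin with black lid knob. All four look the same: body 62 across, 48 tall; knob 22 across, 20 tall on top. Origin: centre of the underside, z up. The lid does not open; lift by the knob from above. An empty tin weighs 110 to 170 g, one with the iron find in it 350 to 490 g. Exactly one tin is loaded.
- tin_d: Closed round aluminium sample tin with black lid knob. All four look the same: body 62 across, 48 tall; knob 22 across, 20 tall on top. Origin: centre of the underside, z up. The lid does not open; lift by the knob from above. An empty tin weighs 110 to 170 g, one with the iron find in it 350 to 490 g. Exactly one tin is loaded.
- ring_large: Widest plain steel counterweight ring, 60 across outside, hole 20, 14 thick, about 276 g; lies flat on the bench at the start; may be absent (None). Origin: centre of the ring (7 above the surface it lies on), z along the hole's axis; either face may be up. Grip it across the outside from above.
- ring_medium: Middle-sized plain steel counterweight ring, 50 across outside, hole 20, 14 thick, about 181 g; lies flat on the bench at the start; may be absent (None). Origin: centre of the ring (7 above the surface it lies on), z along the hole's axis; either face may be up. Grip it across the outside from above.
- ring_small: Smallest plain steel counterweight ring, 40 across outside, hole 20, 14 thick, about 104 g; lies flat on the bench at the start; may be absent (None). Origin: centre of the ring (7 above the surface it lies on), z along the hole's axis; either face may be up. Grip it across the outside from above.
- shaker: Low orbital shaker, fixed to the bench: white housing 200 (x) by 340 (y) by 36 tall, with an aluminium platform, top at 50, over its -y part, which carries the tin holder and the post; the lever stands on the housing's +y end. Origin: centre of the underside, z up, y from holder towards lever.
- holder (a point): Centre of the round tin holder's floor, on the platform (50 above the bench). The holder is a low black rim, 72 inside, 78 outside, 6 high; a tin stands in it loosely. 105 along the shaker's -y from its origin. Axes as the shaker's.
- post (a point): Foot of the upright steel counterweight post, on the platform (50 above the bench). The post is 14 in diameter, 60 tall, its top 6 tapered to 6 across; rings pass over it with 3 to spare all round. 15 along the shaker's +y from its origin. Axes as the shaker's.
- lever_tip (a point): Free end of the black switch lever, an 80 long stick on a grey block. At the start it leans towards the robot (the shaker's -x); when thrown over it leans away (+x) by as much. It stands 122 along the shaker's +y from its origin.
- lever (a joint): Switch lever angle: about 0 leaning to the robot (off), 1.0 thrown fully over to the far side (on). It turns about the shaker's y axis, with slight friction, and stays where it is left; push it over near the tip.
- bowl: Bystander: white ceramic bowl of sherds, 116 across, 42 tall. Origin: centre of the underside.
- jar: Bystander: closed amber glass jar with steel cap, 64 across, 90 tall. Origin: centre of the underside.

How it is judged:
By the outcome, as a careful person would: the job done as asked, in the order asked, and still so for the second after the job is handed in, with the robot touching nothing.
Of ring_large, ring_medium, ring_small only 2 to 3 are there at a start; the rules pass over those that are not, and their reading is None.
At some moment in a run one of tin_a, tin_b, tin_c, tin_d, ring_large, ring_medium, ring_small may be knocked a few centimetres aside while the robot is not near it.
Once in a run the grip may slacken for a moment while it holds something.
It also fails if it takes over 210 s, if anything falls off the work surface, if the arm or the gripper's body presses on something with over 40 N, if the wrist force passes 120 N, or if a joint passes its speed limit or range.

### The arm

A 6-joint arm with a two-finger parallel gripper is mounted at the origin on the work surface. World frame = base frame: x ahead of the robot, y to its left, z up, the work surface at z = 0. Lengths are in m, angles in rad, forces in N, time in s.
With the tool pointing down it reaches from about 0.2 to 0.875 m from the base axis. Payload 3.4 kg.
Tool frame: the origin (TCP) lies midway between the tips of the shut fingers; the grasp point (between the pads) lies 19 mm behind it; z points along the fingers, y is the line along which they close (so a half turn about z gives the same grasp; the last joint's range is limited). The gripper opens to 94 mm and grips with 3 to 60 N. Pads are 16 mm wide; open, the fingers measure 119 mm over their backs; the gripper's body (75 mm by 177 mm) begins 78 mm behind the grasp point.
Start: joints at [-1.292, 0.276, 1.505, -0, 1.361, -0.121], TCP at [0.224, -0.53, 0.205] pointing down, gripper open.
Joint ranges: [-2.89, 2.89], [-0.75, 2.08], [0.22, 2.7], [-1.18, 4.32], [0.11, 2.71], [-2.7, 2.7]. Speed limits (rad/s): [2.57, 2.57, 3.14, 3.14, 3.14, 3.14].

### API

Orientations are given as a rotation vector (axis times angle).
In Python, from station import ctrl gives the robot as it stands.
- The arm moves only by the tool arm_command, never from a script. Its argument "plan" is one flat list of numbers, 7 for each row, row after row: the shift along the world's x, y, z in cm, then the turn, a rotation vector about the world's x, y, z in rad, then the finger opening in cm, from 0 to 9.4. In form: [tx, ty, tz, rx, ry, rz, gripper, tx, ty, tz, rx, ry, rz, gripper, ...]. A call has 1 to 5 rows; each row is the pose to reach, as a shift and turn from the pose commanded when the call began; what a row does not reach only later rows make up. A row lasts 1/12 s, in which the tool goes at most 41.7 mm and 7.16 degrees, less where a joint would pass 70% of its speed; a pose out of reach is approached as far as the arm can. A call with a gripper value outside its range is refused whole. The fingers move at their own pace and stop on an object; "newtons" is the grip in N (left out, the last holds). Time passes only in rows, so rows that repeat a pose let the fingers close. It gives the time, the measured TCP pose, the force, the opening and the grip force at its end, in the units of the state.
- ctrl.read_state(): the state, without advancing time (a new reading comes with each control period).
- ctrl.read_camera(name): name is "side" or "top" or "wrist"; returns the picture (384x512x3 uint8, red, green, blue); there is no depth.
- ctrl.camera_params(name): a dict with "fov_y" (degrees; the focal length in pixels is half the picture's height over the tangent of half this angle, whatever the lens; pixels are square), "cx", "cy" (the principal point, pixels), "T" (4x4, takes a point from camera to world coordinates); the wrist camera has in their place "tool_from_camera" (4x4, takes a point from camera to tool coordinates, whose origin is the TCP and whose axes are the flange's). Camera axes: x right, y down, z forward; pixel columns grow to the right and rows downward; lengths in m; the calibration is good to about 2 mm. The wrist camera is an equidistant fisheye: a pixel r from the principal point sees the ray r / f radians off the axis. A picture is of the moment at which its call begins: read the wrist's pose just before it. camera_params takes no time and is no camera call.
- ctrl.job_done(): hands the job in; it is judged then, once.
The state is a dict: "t": time; "joint_pos": joint angles; "qd": joint speeds; "joint_efforts": joint torques, N m; "tool_pos": TCP position; "tool_rot": TCP orientation; "force": force on the tool from outside, world axes, zero at the start; "torque": the same for the moment, N m; "opening": finger opening in m; "grip_force": force on a finger pad.
Only numpy, scipy, OpenCV 4.12 (cv2) and the standard library are available. Lean on these libraries where they do the work, as an engineer would, in place of code of your own. Each camera call takes 0.05 s, during which the arm holds its last target. There are 200 camera calls.

## Working session

There is one attempt and no reset: what is moved stays moved. The work goes in short steps, Python scripts to look and compute and a tool call to move; the robot and the scene stay as the last step left them, time stands still between calls to the robot, and variables do not carry over. Pictures are saved under pics/ and viewed, at most 14 in all, crops included, and the job is handed in when it is done.

Besides the shell and the picture viewer there is one more tool, called in YAML: its name, and indented under it one key for each argument. arm_command: Moves the arm, as the interface text tells. Its arguments: {"type":"object","properties":{"plan":{"type":"array"},"newtons":{"type":"number"}},"required":["plan"]}

```bash
mkdir -p pics; ls; cat > h.py <<'E'
import numpy as np, cv2
from station import ctrl
def pix2z(name,u,v,z,size=(384,512)):
    p=ctrl.camera_params(name); f=size[0]/2/np.tan(np.radians(p['fov_y'])/2)
    T=np.array(p['T']); d=T[:3,:3]@np.array([(u-p['cx'])/f,(v-p['cy'])/f,1]); o=T[:3,3]
    return (o+d*(z-o[2])/d[2]).round(4)
def proj(name,P):
    p=ctrl.camera_params(name); f=192/np.tan(np.radians(p['fov_y'])/2)
    c=np.linalg.inv(np.array(p['T']))@np.append(P,1)
    return (c[0]/c[2]*f+p['cx'],c[1]/c[2]*f+p['cy'])
def save(img,fn,crop=None,s=1):
    if crop: x0,y0,x1,y1=crop; img=img[y0:y1,x0:x1]
    img=cv2.resize(img,None,fx=s,fy=s,interpolation=cv2.INTER_CUBIC)
    cv2.imwrite('pics/'+fn,img[:,:,::-1])
E
python3 - <<'E'
from h import *
a=ctrl.read_camera('top');b=ctrl.read_camera('side')
np.save('top0.npy',a);np.save('side0.npy',b)
save(a,'top0.png',None,1.5);save(b,'side0.png',None,1.5)
for n in('top','side','wrist'):print(n,ctrl.camera_params(n))
s=ctrl.read_state();print(s)
E
```

```text
pics
top {'fov_y': 54.59625868414503, 'cx': 254.86238874755972, 'cy': 187.93308403974538, 'T': array([[-0.02709561, -0.98011294,  0.19658192,  0.41968954],
       [-0.99943591,  0.02265786, -0.02478893, -0.04850229],
       [ 0.01984183, -0.1971427 , -0.98017399,  1.03558876],
       [ 0.        ,  0.        ,  0.        ,  1.        ]])}
side {'fov_y': 55.615776710247765, 'cx': 250.98711769588635, 'cy': 181.96367324911037, 'T': array([[ 0.93692026, -0.28390361,  0.20390971,  0.40306913],
       [-0.34913115, -0.73176611,  0.58534247, -0.63649072],
       [-0.01696663, -0.61961045, -0.78472609,  0.87406762],
       [ 0.        ,  0.        ,  0.        ,  1.        ]])}
wrist {'fov_y': 65.70646984690485, 'cx': 255.69616540344938, 'cy': 192.52542402886635, 'tool_from_camera': array([[ 9.98004402e-04, -9.58357957e-01, -2.85567909e-01,
         8.44661306e-02],
       [ 9.99998079e-01,  1.43818592e-03, -1.33171278e-03,
        -9.07998241e-04],
       [ 1.68695728e-03, -2.85566032e-01,  9.58357551e-01,
        -1.78339738e-01],
       [ 0.00000000e+00,  0.00000000e+00,  0.00000000e+00,
         1.00000000e+00]])}
{'t': 0.1, 'joint_pos': array([-1.29200008e+00,  2.76516259e-01,  1.50595043e+00, -2.75719582e-05,
        1.36071555e+00, -1.21002075e-01]), 'qd': array([ 0.00162437, -0.0008013 , -0.00120005, -0.00076027, -0.00171724,
       -0.00017989]), 'joint_efforts': array([ 2.36961314e-03, -4.05453587e+01, -2.37779599e+01,  7.02729402e-02,
        2.99138564e-02, -3.63839058e-05]), 'tool_pos': array([ 0.22365683, -0.52918656,  0.20472244]), 'tool_rot': array([-3.07748008e+00, -6.23522271e-01,  2.38892928e-04]), 'force': array([-0.30365323,  0.4871472 ,  0.32371844]), 'torque': array([-0.02595799,  0.00704047,  0.07668958]), 'grip_force': 0.0, 'opening': 0.09399334497501942}
```

View pics/top0.png

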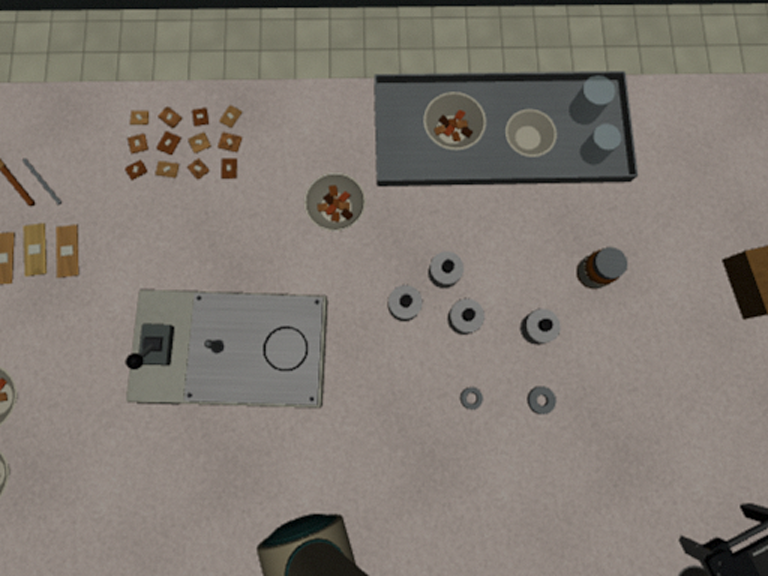

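View pics/side0.png

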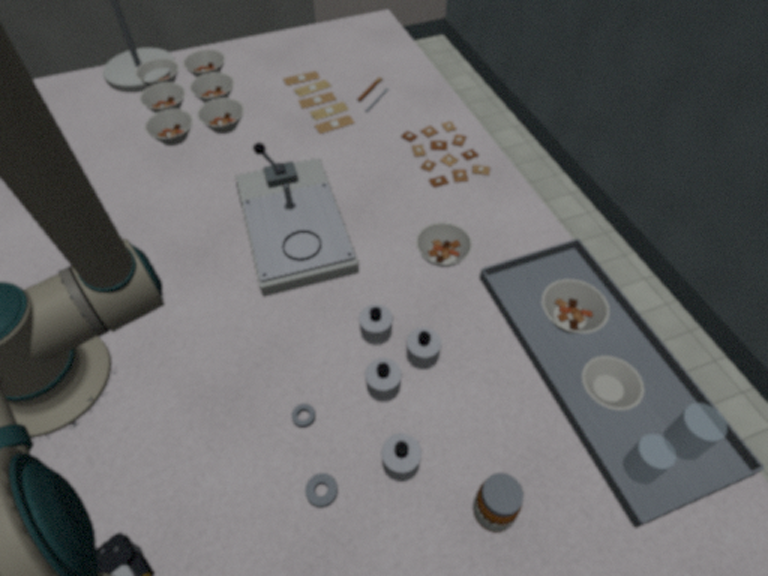

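Top view (1.5x): tins at about (447,267), (405,301), (467,316), (542,325), two rings at (471,398) and (541,400), post at (215,346), holder at (286,348), lever tip at (134,361). I'll enlarge this to measure.

```bash
python3 - <<'E'
from h import *
a=np.load('top0.npy')
save(a,'c1.png',(250,160,410,280),5)
save(a,'c2.png',(80,185,225,275),5)
for n,u,v,z in [('ringS',471,398,.014),('ringL',541,400,.014),('holder',286,348,.056),('t1',447,267,.068),('t2',405,301,.068),('t3',467,316,.068),('t4',545,325,.068),('tip',134,361,.1),('jar',610,263,.09),('bowl',335,202,.042)]:
    print(n,pix2z('top',u/1.5,v/1.5,z))
g=cv2.GaussianBlur(a,(3,3),0).astype(int)
for c in[(314,265),(361,267)]:
    print(g[c[1],c[0]-14:c[0]+15].sum(1)//3)
E
```

```text
ringS [ 0.408  -0.2281  0.014 ]
ringL [ 0.401  -0.3543  0.014 ]
holder [0.5025 0.0978 0.056 ]
t1 [ 0.6382 -0.1891  0.068 ]
t2 [ 0.5786 -0.112   0.068 ]
t3 [ 0.5494 -0.2198  0.068 ]
t4 [ 0.5302 -0.3559  0.068 ]
tip [0.4838 0.3408 0.1   ]
jar [ 0.6339 -0.473   0.09  ]
bowl [0.7731 0.0105 0.042 ]
[136 134 135 137 138 130 104  78  77  86  97 115 129 134 135 139 128  95
  74  78  87 102 124 137 138 137 138 136 136]
[137 137 138 129  95  64  68  81  84  84  94 115 132 137 139 136 108  70
  64  77  84  84  88 105 125 135 136 134 133]
```

View pics/c1.png

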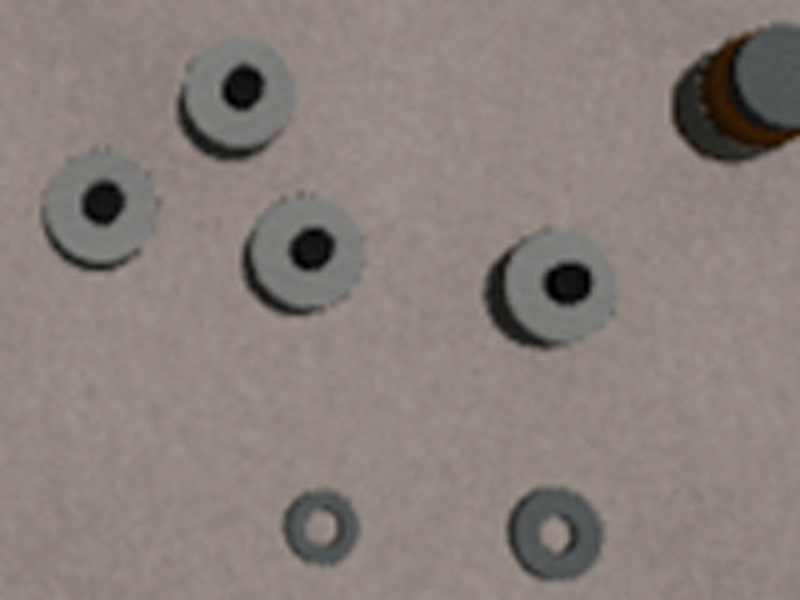

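View pics/c2.png

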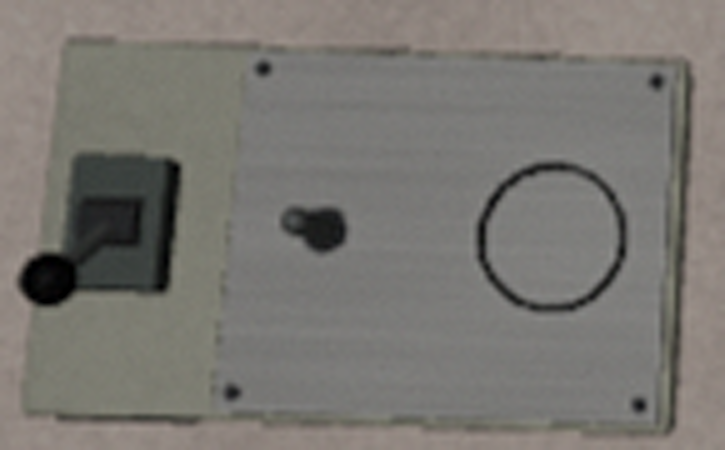

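Crop shows tin knobs at full-picture pixels (298.6,177.4), (270.6,200.6), (312.6,209.8), (363.6,216.6). The rings measure about 41 and 52 mm across, so they are the small and the medium; the large one seems absent, though I'll check the area hidden under the gripper later. Post top is at (138.4,229) and holder centre at (190.4,232.4).

```bash
cat >> h.py <<'E'
def toolnow():
    s=ctrl.read_state(); return s
E
python3 - <<'E'
from h import *
P=lambda u,v,z,c=0:pix2z('top',u,v,z)
for n,u,v,z in [('t1',298.6,177.4,.068),('t2',270.6,200.6,.068),('t3',312.6,209.8,.068),('t4',363.6,216.6,.068),('rS',313.8,265,.014),('rM',360.8,266.4,.014),('holder',190,232,.056),('posttop',138,228.7,.11),('tip',89.2,240.2,.12)]: print(n,P(u,v,z))
f=lambda x,y:P(80+x/5-.4,185+y/5-.4,.05)
A,B,C,D=f(263,68),f(656,81),f(232,392),f(638,405)
print(A,B,C,D); 
for p,q in((A,B),(C,D)): d=p-q; print(np.degrees(np.arctan2(d[1],d[0])),np.linalg.norm(d))
# lever tip triangulate: top (89.2,240.2), side (259/1.5,148/1.5)
def ray(n,u,v):
    o=np.array(ctrl.camera_params(n)['T'])[:3,3]; q=pix2z(n,u,v,0); d=q-o; return o,d/np.linalg.norm(d)
o1,d1=ray('top',89.2,240.2);o2,d2=ray('side',259/1.5,148/1.5)
k=np.linalg.lstsq(np.c_[d1,-d2],o2-o1,rcond=None)[0];print('tip',o1+k[0]*d1,o2+k[1]*d2)
E
```

```text
t1 [ 0.6398 -0.1907  0.068 ]
t2 [ 0.5787 -0.1136  0.068 ]
t3 [ 0.5516 -0.2233  0.068 ]
t4 [ 0.5303 -0.3567  0.068 ]
rS [ 0.4089 -0.2276  0.014 ]
rM [ 0.4017 -0.3548  0.014 ]
holder [0.5026 0.0995 0.056 ]
posttop [0.5094 0.2193 0.11  ]
tip [0.4836 0.3328 0.12  ]
[0.597  0.2548 0.05  ] [0.585  0.0455 0.05  ] [0.4276 0.2644 0.05  ] [0.4153 0.0554 0.05  ]
86.71859785267219 0.20964372158497857
86.63193229706447 0.2093616249459294
tip [0.48304691 0.3293985  0.12822096] [0.48160761 0.32945661 0.12814465]
```

arm_command:
  plan: [3.5,2,0,0,0,0,5,7,4,0,0,0,0,5,10.5,6,0,0,0,0,5,14,8,-1,0,0,0,5,17.5,9.8,-2,0,0,0,5]
  newtons: 40

```text
t: 0.52
tool_pos: [0.4002, -0.4305, 0.1856]
tool_rot: [3.078, 0.623, 0.001]
force: [0.2, -0.6, -0.3]
opening: 0.0644
grip_force: 0.0
```

arm_command:
  plan: [3.5,2,-1,0,0,0,5,7,4,-2,0,0,0,5,10.5,6,-4,0,0,0,5,13.2,7.4,-7,0,0,0,5,13.2,7.4,-8,0,0,0,5]

```text
t: 0.93
tool_pos: [0.5342, -0.3534, 0.102]
tool_rot: [-3.074, -0.629, -0.0]
force: [-0.9, 0.1, -0.1]
opening: 0.0499
grip_force: 0.0
```

arm_command:
  plan: [-0.3,-0.3,-2.5,0,0,0,5,-0.3,-0.3,-4.8,0,0,0,5,-0.3,-0.3,-4.8,0,0,0,5,-0.3,-0.3,-4.8,0,0,0,1.5,-0.3,-0.3,-4.8,0,0,0,1.5]

```text
t: 1.35
tool_pos: [0.5283, -0.3613, 0.0584]
tool_rot: [3.078, 0.623, 0.001]
force: [-0.4, -0.1, 0.5]
opening: 0.0399
grip_force: 0.0
```

arm_command:
  plan: [0,0,0,0,0,0,1.5,0,0,0,0,0,0,1.5,0,0,0,0,0,0,1.5,0,0,0,0,0,0,1.5,0,0,0,0,0,0,1.5]

```text
t: 1.77
tool_pos: [0.5284, -0.3611, 0.0589]
tool_rot: [3.077, 0.623, 0.002]
force: [-1.3, 0.8, 4.3]
opening: 0.0208
grip_force: 40.0
```

arm_command:
  plan: [0,0,1,0,0,0,1.5,0,0,2,0,0,0,1.5,0,0,2,0,0,0,1.5,0,0,2,0,0,0,1.5,0,0,2,0,0,0,1.5]

```text
t: 2.18
tool_pos: [0.5277, -0.3606, 0.0774]
tool_rot: [-3.079, -0.624, 0.0]
force: [-0.1, -0.3, -0.1]
opening: 0.0206
grip_force: 40.0
```

```bash
python3 - <<'E'
from h import *
for i in range(4):
    s=ctrl.read_state();print(s['force'],s['tool_pos'],s['opening'],s['grip_force']);a=ctrl.read_camera('top')
np.save('top1.npy',a);save(a,'top1.png',None,1.5)
E
```

```text
[-0.13813972 -0.26745827 -0.09316504] [ 0.52769655 -0.36059878  0.07741852] 0.020644204793027515 39.990718960762024
[-0.54387666  0.62928118 -1.25159863] [ 0.52745714 -0.36045773  0.07709098] 0.020700631468113705 39.990718960762024
[ 0.36738053 -1.02744693 -1.05535292] [ 0.5274557  -0.36042011  0.07694336] 0.020749693766141462 39.99066352844238
[ 0.43612707 -0.43328786 -1.9760317 ] [ 0.52749635 -0.36041668  0.07693068] 0.02078426695325023 39.99070644378662
```

View pics/top1.png

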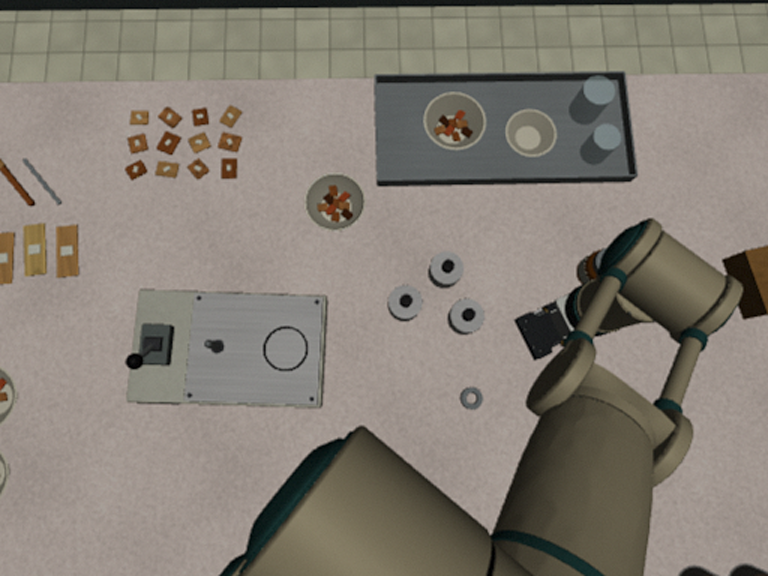

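Top view: the arm holds tin d, everything else is in its place, and the uncovered area shows nothing new. I'll average the force.

```bash
cat > w.py <<'E'
from h import *
F=[]
for i in range(8):
    ctrl.read_camera('wrist'); s=ctrl.read_state(); F.append(s['force'])
print(np.mean(F,0).round(2),np.std(F,0).round(2),s['tool_pos'].round(4),s['opening'],s['grip_force'],s['t'])
E
python3 w.py
```

```text
[-0.12  0.11 -1.69] [0.53 0.36 0.46] [ 0.5278 -0.3607  0.0774] 0.02075007921970733 39.99069571495056 2.7833
```

Tin d reads 1.7 N, so it is empty. I'll set it down and go on to the next.

arm_command:
  plan: [0,0,-1,0,0,0,1.5,0,0,-2,0,0,0,1.5,0,0,-2,0,0,0,1.5,0,0,-2,0,0,0,5,0,0,-2,0,0,0,5]

```text
t: 3.2
tool_pos: [0.5277, -0.3606, 0.057]
tool_rot: [-3.079, -0.624, 0.001]
force: [-0.4, -0.1, -0.3]
opening: 0.0308
grip_force: 0.0
```

arm_command:
  plan: [0,0,0,0,0,0,5,0,0,0,0,0,0,5,0,0,0,0,0,0,5,0,0,2,0,0,0,5,0,0,5,0,0,0,5]

```text
t: 3.62
tool_pos: [0.5258, -0.3591, 0.1049]
tool_rot: [-3.074, -0.623, 0.007]
force: [0.3, -0.4, 0.2]
opening: 0.05
grip_force: 0.0
```

arm_command:
  plan: [0.6,3.5,0,0,0,0,5,1.2,7,0,0,0,0,5,1.8,10.5,0,0,0,0,5,2.4,13.7,0,0,0,0,5,2.4,13.7,0,0,0,0,5]

```text
t: 4.03
tool_pos: [0.552, -0.2178, 0.1079]
tool_rot: [-3.074, -0.629, -0.001]
force: [-0.7, -1.3, 0.7]
opening: 0.0501
grip_force: 0.0
```

```bash
python3 - <<'E'
from h import *
s=ctrl.read_state();a=ctrl.read_camera('wrist');print(s['t'],s['tool_pos'],s['tool_rot'],s['opening'])
np.save('w1.npy',a);save(a,'w1.png',None,1.5)
E
```

```text
4.0333 [ 0.55200986 -0.21782389  0.1078893 ] [-3.07443039e+00 -6.29286225e-01 -1.15797768e-03] 0.05011544721956292
```

View pics/w1.png

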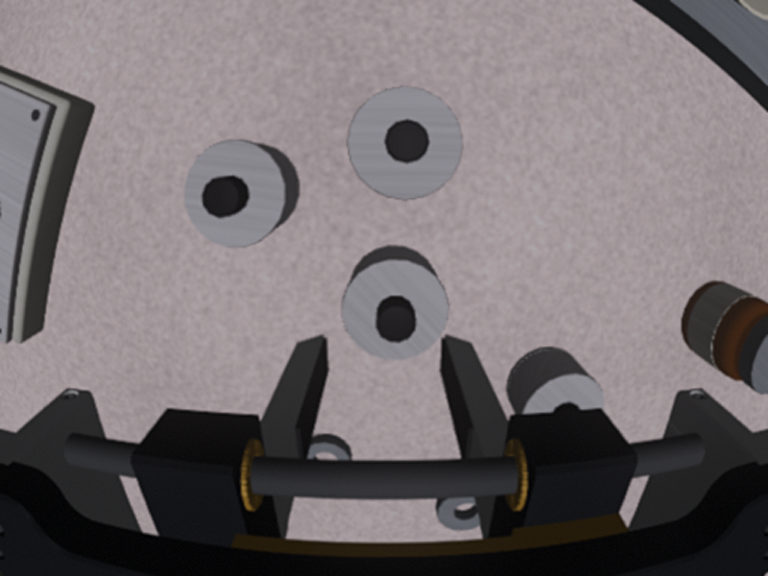

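Wrist view (1.5x): knob tops at (396,322) below the fingers, (407,140) and (221,196); both rings near the bottom. I'll turn these into positions with the fisheye model.

```bash
cat >> h.py <<'E'
from scipy.spatial.transform import Rotation as R
def wpix(u,v,z,pos,rot):
    p=ctrl.camera_params('wrist'); f=192/np.tan(np.radians(p['fov_y'])/2)
    x=np.array([u-p['cx'],v-p['cy']]); r=np.linalg.norm(x); th=r/f
    d=np.r_[x/max(r,1e-9)*np.sin(th),np.cos(th)]
    T=np.eye(4);T[:3,:3]=R.from_rotvec(rot).as_matrix();T[:3,3]=pos
    T=T@np.array(p['tool_from_camera']); o=T[:3,3]; d=T[:3,:3]@d
    return (o+d*(z-o[2])/d[2]).round(4)
E
python3 - <<'E'
from h import *
p=[ 0.55200986, -0.21782389 , 0.1078893 ];r=[-3.07443039e+00, -6.29286225e-01, -1.15797768e-03]
for u,v in((396,322),(407,140),(221,196)): print(wpix(u/1.5-.2,v/1.5-.2,.068,p,r))
E
```

```text
[ 0.5554 -0.2219  0.068 ]
[ 0.6426 -0.1897  0.068 ]
[ 0.5821 -0.1131  0.068 ]
```

arm_command:
  plan: [0.2,-0.4,-2.5,0,0,0,5,0.2,-0.4,-5.2,0,0,0,5,0.2,-0.4,-5.2,0,0,0,5,0.2,-0.4,-5.2,0,0,0,1.5,0.2,-0.4,-5.2,0,0,0,1.5]

```text
t: 4.5
tool_pos: [0.5544, -0.2288, 0.0564]
tool_rot: [3.078, 0.622, 0.001]
force: [0.2, 0.6, 0.1]
opening: 0.0399
grip_force: 0.0
```

arm_command:
  plan: [0,0,0,0,0,0,1.5,0,0,0,0,0,0,1.5,0,0,0,0,0,0,1.5,0,0,0,0,0,0,1.5,0,0,0,0,0,0,1.5]

```text
t: 4.92
tool_pos: [0.5543, -0.2278, 0.0565]
tool_rot: [3.078, 0.624, 0.002]
force: [-1.0, 1.0, 5.0]
opening: 0.0208
grip_force: 39.7
```

arm_command:
  plan: [0,0,1,0,0,0,1.5,0,0,2,0,0,0,1.5,0,0,2,0,0,0,1.5,0,0,2,0,0,0,1.5,0,0,2,0,0,0,1.5]

```text
t: 5.33
tool_pos: [0.5538, -0.2277, 0.0756]
tool_rot: [3.079, 0.624, 0.0]
force: [0.6, -0.1, -2.1]
opening: 0.0208
grip_force: 39.7
```

```bash
python3 w.py
```

```text
[-0.1  -0.02 -1.42] [0.41 0.53 0.31] [ 0.5537 -0.2276  0.0752] 0.021014458195818382 39.69182252883911 5.7333
```

Tin c reads 1.4 N, also empty. Next is tin at (0.641, -0.190).

arm_command:
  plan: [0,0,-1,0,0,0,1.5,0,0,-2,0,0,0,1.5,0,0,-2,0,0,0,1.5,0,0,-2,0,0,0,5,0,0,-2,0,0,0,5]

```text
t: 6.15
tool_pos: [0.5537, -0.2278, 0.0549]
tool_rot: [3.079, 0.624, -0.001]
force: [0.5, -1.2, -1.3]
opening: 0.0306
grip_force: 0.0
```

arm_command:
  plan: [0,0,0,0,0,0,5,0,0,0,0,0,0,5,0,0,0,0,0,0,5,0,0,2,0,0,0,5,0,0,5,0,0,0,5]

```text
t: 6.57
tool_pos: [0.5516, -0.2266, 0.1031]
tool_rot: [-3.075, -0.623, 0.009]
force: [-0.2, 0.3, -0.6]
opening: 0.0496
grip_force: 0.0
```

arm_command:
  plan: [3,1.3,0,0,0,0,5,6,2.6,0,0,0,0,5,8.7,3.8,0,0,0,0,5,8.7,3.8,0,0,0,0,5,8.7,3.8,-2,0,0,0,5]

```text
t: 6.98
tool_pos: [0.6451, -0.1901, 0.0889]
tool_rot: [3.073, 0.626, 0.012]
force: [0.2, -0.9, 0.2]
opening: 0.0501
grip_force: 0.0
```

arm_command:
  plan: [0,0,-3,0,0,0,5,0,0,-3,0,0,0,5,0,0,-3,0,0,0,1.5,0,0,-3,0,0,0,1.5,0,0,-3,0,0,0,1.5]

```text
t: 7.4
tool_pos: [0.6418, -0.1904, 0.0573]
tool_rot: [3.077, 0.623, 0.004]
force: [0.9, -0.6, -0.3]
opening: 0.0329
grip_force: 0.0
```

arm_command:
  plan: [0,0,0,0,0,0,1.5,0,0,0,0,0,0,1.5,0,0,0,0,0,0,1.5,0,0,0,0,0,0,1.5,0,0,0,0,0,0,1.5]

```text
t: 7.82
tool_pos: [0.6419, -0.1905, 0.057]
tool_rot: [3.077, 0.623, 0.004]
force: [0.5, -0.9, 5.4]
opening: 0.0209
grip_force: 40.0
```

arm_command:
  plan: [0,0,1,0,0,0,1.5,0,0,2,0,0,0,1.5,0,0,2,0,0,0,1.5,0,0,2,0,0,0,1.5,0,0,2,0,0,0,1.5]

```text
t: 8.23
tool_pos: [0.6405, -0.1894, 0.0753]
tool_rot: [-3.079, -0.624, 0.001]
force: [-0.5, -0.4, -1.5]
opening: 0.021
grip_force: 40.0
```

```bash
python3 w.py
```

```text
[-0.11  0.13 -1.47] [0.64 0.41 0.53] [ 0.6407 -0.1896  0.0752] 0.02092188047257494 39.98001158237457 8.6333
```

1.5 N: empty as well. The last tin must be the loaded one; I'll lift and confirm.

arm_command:
  plan: [0,0,-1,0,0,0,1.5,0,0,-2,0,0,0,1.5,0,0,-2,0,0,0,1.5,0,0,-2,0,0,0,5,0,0,-2,0,0,0,5]

```text
t: 9.05
tool_pos: [0.6403, -0.1894, 0.0548]
tool_rot: [-3.078, -0.624, 0.002]
force: [0.3, 0.5, 0.3]
opening: 0.0311
grip_force: 0.0
```

arm_command:
  plan: [0,0,0,0,0,0,5,0,0,0,0,0,0,5,0,0,0,0,0,0,5,0,0,2,0,0,0,5,0,0,5,0,0,0,5]

```text
t: 9.47
tool_pos: [0.6383, -0.1887, 0.1026]
tool_rot: [-3.075, -0.623, 0.01]
force: [0.8, -0.3, -0.1]
opening: 0.0499
grip_force: 0.0
```

arm_command:
  plan: [-2.2,2.8,0,0,0,0,5,-4.4,5.6,0,0,0,0,5,-6,7.6,0,0,0,0,5,-6,7.6,0,0,0,0,5,-6,7.6,-2,0,0,0,5]

```text
t: 9.88
tool_pos: [0.5832, -0.1135, 0.0894]
tool_rot: [3.074, 0.626, 0.012]
force: [0.7, -0.3, -0.1]
opening: 0.05
grip_force: 0.0
```

arm_command:
  plan: [0,0,-3,0,0,0,5,0,0,-3,0,0,0,5,0,0,-3,0,0,0,1.5,0,0,-3,0,0,0,1.5,0,0,-3,0,0,0,1.5]

```text
t: 10.3
tool_pos: [0.5823, -0.1144, 0.0569]
tool_rot: [3.078, 0.623, 0.004]
force: [-0.4, -0.6, -0.7]
opening: 0.0336
grip_force: 0.0
```

arm_command:
  plan: [0,0,0,0,0,0,1.5,0,0,0,0,0,0,1.5,0,0,0,0,0,0,1.5,0,0,0,0,0,0,1.5,0,0,0,0,0,0,1.5]
  newtons: 55

```text
t: 10.72
tool_pos: [0.5815, -0.1135, 0.0566]
tool_rot: [3.079, 0.624, 0.003]
force: [-1.0, 1.1, 6.1]
opening: 0.0206
grip_force: 55.0
```

arm_command:
  plan: [0,0,1,0,0,0,1.5,0,0,2,0,0,0,1.5,0,0,2,0,0,0,1.5,0,0,2,0,0,0,1.5,0,0,2,0,0,0,1.5]

```text
t: 11.13
tool_pos: [0.5805, -0.1137, 0.0753]
tool_rot: [-3.079, -0.624, 0.001]
force: [0.1, 0.8, -4.6]
opening: 0.0206
grip_force: 55.0
```

```bash
python3 w.py
```

```text
[-0.11  0.19 -3.89] [0.33 0.48 0.45] [ 0.5807 -0.1137  0.0753] 0.020490077637926707 54.98464643955231 11.5333
```

3.9 N: loaded. I'll lift it clear, turn the tool to line up with the shaker, and look ahead at the holder with the wrist camera.

arm_command:
  plan: [0,0,4,0,0,0.12,1.5,0,0,8,0,0,0.24,1.5,-2,2,8,0,0,0.36,1.5,-4,4,8,0,0,0.48,1.5,-5,6,8,0,0,0.6,1.5]

```text
t: 11.95
tool_pos: [0.5285, -0.0531, 0.1562]
tool_rot: [-2.753, -1.512, 0.002]
force: [0.4, 0.9, -3.4]
opening: 0.0204
grip_force: 55.0
```

arm_command:
  plan: [-1,1,0,0,0,0.12,1.5,-2,2,0,0,0,0.24,1.5,-3,3.4,0,0,0,0.36,1.5,-3,3.4,0,0,0,0.48,1.5,-3,3.4,0,0,0,0.51,1.5]

```text
t: 12.37
tool_pos: [0.4998, -0.0188, 0.1556]
tool_rot: [-2.282, -2.159, 0.0]
force: [1.0, -0.2, -3.6]
opening: 0.0202
grip_force: 55.0
```

```bash
python3 - <<'E'
from h import *
for i in range(3): ctrl.read_camera('wrist')
s=ctrl.read_state();a=ctrl.read_camera('wrist');print(s['t'],s['tool_pos'],s['tool_rot'],s['opening'],s['force'])
np.savez('w2.npz',a=a,p=s['tool_pos'],r=s['tool_rot']);save(a,'w2.png',None,1.5)
E
```

```text
12.5167 [ 0.50077763 -0.01958861  0.1556204 ] [2.28876150e+00 2.15151980e+00 3.75686421e-04] 0.020223489198402868 [-0.15313038  0.77444471 -3.83782756]
```

View pics/w2.png

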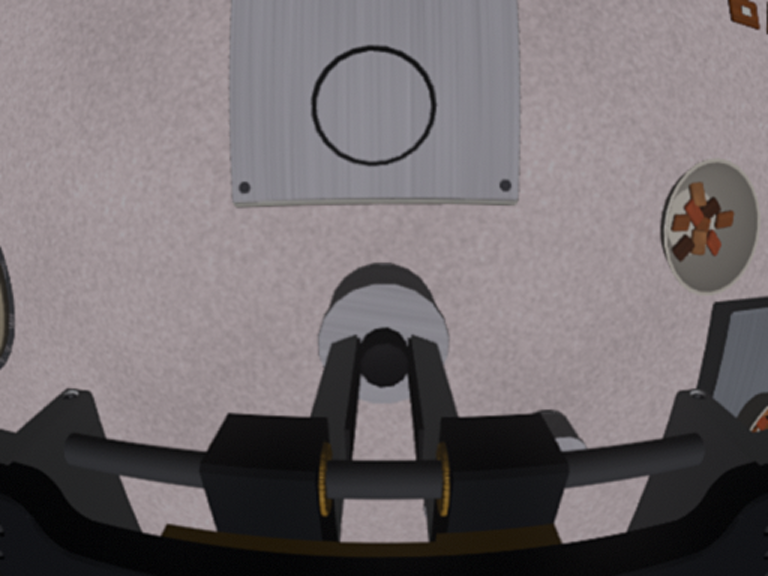

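Wrist view (1.5x): holder rim centre (374,105), tin hanging with knob top at (384,357), centred in the fingers.

```bash
python3 - <<'E'
from h import *
d=np.load('w2.npz');p,r=d['p'],d['r']
W=lambda u,v,z:wpix(u/1.5-.2,v/1.5-.2,z,p,r)
print('holder',W(374,105,.055),'edges',W(312,105,.055),W(436,105,.055),W(374,46,.055),W(374,164,.055))
print('knob',W(384,357,p[2]+.011),p, 'tool x',R.from_rotvec(r).as_matrix()[:,0])
print('screws',W(244,187,.05),W(505,185,.05))
E
```

```text
holder [0.5024 0.1003 0.055 ] edges [0.4641 0.1036 0.055 ] [0.5404 0.0985 0.055 ] [0.5047 0.1386 0.055 ] [0.5001 0.0633 0.055 ]
knob [ 0.5016 -0.0137  0.1666] [ 0.50077763 -0.01958861  0.1556204 ] tool x [ 6.17576797e-02  9.98091171e-01 -5.87490372e-05]
screws [0.4142 0.056  0.05  ] [0.5837 0.0464 0.05  ]
```

arm_command:
  plan: [0.1,3,0,0,0,0,1.5,0.1,6,0,0,0,0,1.5,0.1,9,0,0,0,0,1.5,0.1,11.6,0,0,0,0,1.5,0.1,11.6,0,0,0,0,1.5]

```text
t: 12.98
tool_pos: [0.5017, 0.1008, 0.1554]
tool_rot: [-2.284, -2.153, -0.005]
force: [-0.1, -0.2, -3.0]
opening: 0.0205
grip_force: 55.0
```

arm_command:
  plan: [0,0,0,0,0,0,1.5,0,0,-1.5,0,0,0,1.5,0,0,-3,0,0,0,1.5,0,0,-4,0,0,0,1.5,0,0,-4,0,0,0,1.5]

```text
t: 13.4
tool_pos: [0.5002, 0.0951, 0.1134]
tool_rot: [-2.288, -2.149, 0.006]
force: [-0.4, 0.0, -4.6]
opening: 0.0206
grip_force: 55.0
```

```bash
python3 - <<'E'
from h import *
a=ctrl.read_camera('wrist');a=ctrl.read_camera('side')
s=ctrl.read_state();a=ctrl.read_camera('wrist');print(s['t'],s['tool_pos'],s['tool_rot'],s['opening'],s['force'])
np.savez('w3.npz',a=a,p=s['tool_pos'],r=s['tool_rot']);save(a,'w3.png',None,1.5)
E
```

```text
13.5 [0.50181887 0.09554108 0.11533877] [-2.28925087e+00 -2.15116758e+00  1.15936339e-03] 0.020513193660305948 [-0.41423314  0.42592086 -4.53725208]
```

View pics/w3.png

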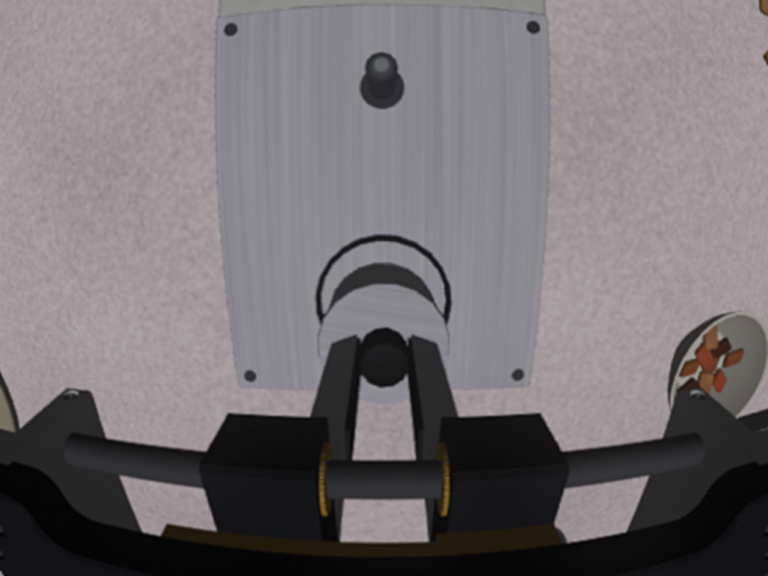

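Wrist view (1.5x): holder rim spans x 317–452 with its far edge at y 236; the tin's lower far edge is at (384,263); post top at (381,62).

```bash
python3 - <<'E'
from h import *
d=np.load('w3.npz');p,r=d['p'],d['r']
W=lambda u,v,z:wpix(u/1.5-.2,v/1.5-.2,z,p,r)
print('rim far outer',W(384,235,.056),'tin far bottom',W(384,263,p[2]-.0566),'post',W(381,62,.11),'knob',W(384,363,p[2]+.0115),p)
print('rim sides',W(317,298,.056),W(452,298,.056),'tinsides',W(318,350,p[2]-.0086),W(449,350,p[2]-.0086))
E
```

```text
rim far outer [0.5049 0.1402 0.056 ] tin far bottom [0.504  0.1253 0.0587] post [0.5088 0.2214 0.11  ] knob [0.5025 0.0989 0.1268] [0.50181887 0.09554108 0.11533877]
rim sides [0.4651 0.1069 0.056 ] [0.541  0.1023 0.056 ] tinsides [0.4718 0.0974 0.1067] [0.5322 0.0937 0.1067]
```

arm_command:
  plan: [0,0.4,0,0,0,0,1.5,0,0.4,-0.3,0,0,0,1.5,0,0.4,-0.6,0,0,0,1.5,0,0.4,-0.8,0,0,0,1.5,0,0.4,-0.9,0,0,0,1.5]

```text
t: 13.97
tool_pos: [0.5016, 0.1, 0.1076]
tool_rot: [2.287, 2.153, -0.001]
force: [-5.1, -0.6, 11.8]
opening: 0.0207
grip_force: 55.0
```

```bash
python3 w.py
```

```text
[-2.68 -1.    5.12] [0.7  0.56 0.54] [0.5017 0.1    0.1077] 0.020429042656316263 54.98323917388916 14.3667
```

arm_command:
  plan: [0,0,0,0,0,0,5,0,0,0,0,0,0,5,0,0,0,0,0,0,5,0,0,2,0,0,0,5,0,0,5,0,0,0,5]

```text
t: 14.78
tool_pos: [0.4998, 0.1002, 0.1545]
tool_rot: [-2.285, -2.15, 0.008]
force: [0.6, -0.1, 0.0]
opening: 0.0486
grip_force: 0.0
```

arm_command:
  plan: [0,0,3,0,0,0,5,0,-4,3,0,0,0,5,0,-8,3,0,0,0,5,0,-11,3,0,0,0,5,0,-11,3,0,0,0,5]

```text
t: 15.2
tool_pos: [0.5026, -0.0144, 0.1868]
tool_rot: [2.29, 2.146, -0.002]
force: [-0.2, 0.4, -0.0]
opening: 0.0499
grip_force: 0.0
```

```bash
python3 - <<'E'
from h import *
a=ctrl.read_camera('wrist');b=ctrl.read_camera('side')
s=ctrl.read_state();a=ctrl.read_camera('wrist');print(s['t'],s['tool_pos'],s['tool_rot'],s['opening'],s['force'])
np.savez('w4.npz',a=a,p=s['tool_pos'],r=s['tool_rot'])
A=cv2.resize(a[0:190,120:390],None,fx=1.6,fy=1.6,interpolation=2);B=cv2.resize(b[80:210,130:250],None,fx=2.3,fy=2.3,interpolation=2)
h=max(A.shape[0],B.shape[0]);C=np.zeros((h,A.shape[1]+B.shape[1],3),np.uint8);C[:A.shape[0],:A.shape[1]]=A;C[:B.shape[0],A.shape[1]:]=B
save(C,'w4.png')
E
```

```text
15.3 [ 0.50209827 -0.01031306  0.18648052] [-2.29100576e+00 -2.14941984e+00 -1.44252665e-03] 0.049745137061678324 [ 0.88675528  0.4297001  -0.37838202]
```

View pics/w4.png

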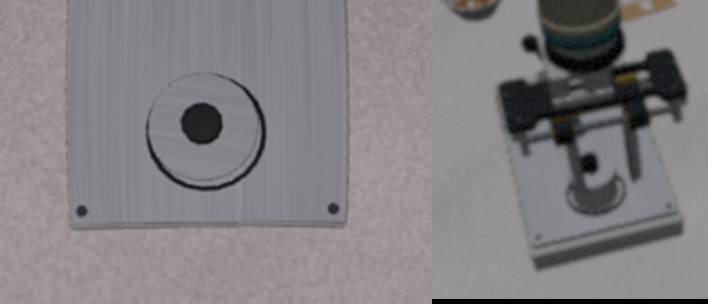

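The tin sits inside the holder rim, with the rim visible around the right and near sides. A quick numeric check of seating, and then the rings.

```bash
python3 - <<'E'
from h import *
d=np.load('w4.npz');p,r=d['p'],d['r']
W=lambda u,v,z:wpix(u/1.6+120-.2,v/1.6-.2,z,p,r)
print('lid',W(203,126.5,.098),'knob',W(202,123.5,.118),'lid w',W(147,126,.098),W(259,126,.098),'rim right',W(265,131,.056))
t=ctrl.read_camera('top');np.save('t2.npy',t)
g0=np.load('top0.npy')
for n,c in(('S',(314,265)),('M',(361,266))):
    x,y=c;print(n,np.abs(t[y-14:y+14,x-14:x+14].astype(int)-g0[y-14:y+14,x-14:x+14]).mean())
s=ctrl.read_state();print(s['tool_pos'],s['tool_rot'])
E
```

```text
lid [0.5014 0.1    0.098 ] knob [0.5015 0.0997 0.118 ] lid w [0.4705 0.103  0.098 ] [0.5322 0.0986 0.098 ] rim right [0.5397 0.099  0.056 ]
S 9.916666666666666
M 9.381802721088436
[ 0.50185169 -0.00888373  0.18637401] [-2.28762195e+00 -2.15231412e+00 -1.05936594e-03]
```

Tin is level and centred to within about 1 mm. Now to the medium ring.

arm_command:
  plan: [-1,-4,0,0,0,0,6.5,-2,-8,0,0,0,0,6.5,-3,-12,0,0,0,0,6.5,-4,-16,0,0,0,0,6.5,-5,-20,0,0,0,0,6.5]

```text
t: 15.82
tool_pos: [0.4519, -0.2097, 0.1866]
tool_rot: [2.285, 2.156, 0.001]
force: [0.7, -1.2, 0.9]
opening: 0.0649
grip_force: 0.0
```

arm_command:
  plan: [-1.3,-4,0,0,0,0,6.5,-2.6,-8,-1,0,0,0,6.5,-4,-12,-2,0,0,0,6.5,-5,-14.6,-3,0,0,0,6.5,-5,-14.6,-3,0,0,0,6.5]

```text
t: 16.23
tool_pos: [0.4003, -0.3593, 0.1543]
tool_rot: [-2.29, -2.149, 0.004]
force: [-0.3, -0.6, -0.9]
opening: 0.0651
grip_force: 0.0
```

```bash
cat > look.py <<'E'
import sys
from h import *
n=sys.argv[1]
for i in range(4): ctrl.read_camera('wrist')
s=ctrl.read_state();a=ctrl.read_camera('wrist');print(s['t'],s['tool_pos'],s['tool_rot'],s['opening'],s['force'])
np.savez(n+'.npz',a=a,p=s['tool_pos'],r=s['tool_rot']);save(a,n+'.png',None,1.5)
E
python3 look.py w5
```

```text
16.4333 [ 0.40274109 -0.35411527  0.15656729] [-2.28615117e+00 -2.15421956e+00 -1.65345887e-03] 0.06490520355662739 [ 0.37269815 -0.20071529 -0.0682678 ]
```

View pics/w5.png

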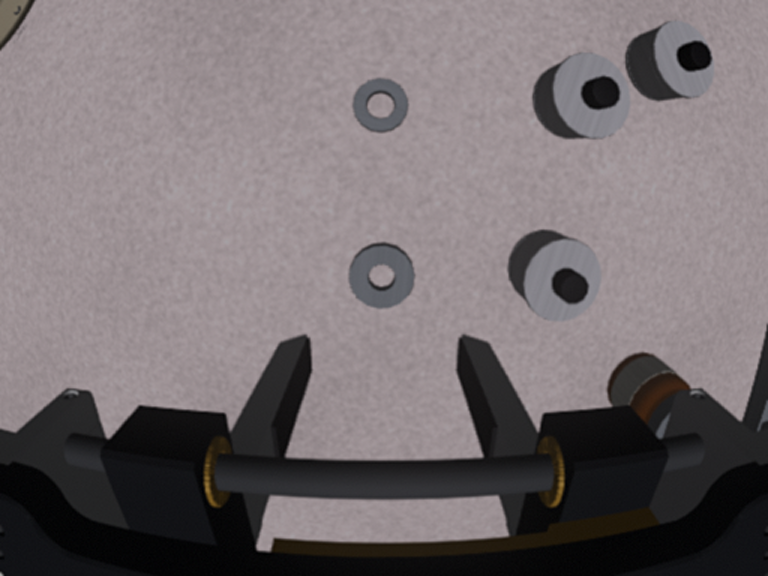

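Wrist view (1.5x): medium ring centred at (381.5,276), small ring at (380.5,105).

```bash
python3 - <<'E'
from h import *
d=np.load('w5.npz');p,r=d['p'],d['r']
W=lambda u,v,z:wpix(u/1.5-.2,v/1.5-.2,z,p,r)
print('M',W(381.5,276.5,.014),np.linalg.norm(W(349,276,.014)-W(414.5,276,.014)),'S',W(380.5,105,.014),np.linalg.norm(W(353,105,.014)-W(408.5,105,.014)),p)
s=ctrl.read_state();print(s['tool_pos'],s['joint_pos'])
E
```

```text
M [ 0.4013 -0.3544  0.014 ] 0.048880261865092346 S [ 0.408 -0.229  0.014] 0.03917358804092372 [ 0.40274109 -0.35411527  0.15656729]
[ 0.40284649 -0.35405195  0.15682653] [-8.51366129e-01  2.50476663e-01  1.66647163e+00  8.41283234e-04
  1.22449495e+00 -7.92863394e-01]
```

Sizes 49 and 39 mm confirm medium and small. Grasp the medium ring.

arm_command:
  plan: [-0.15,0,-4,0,0,0,6.5,-0.15,0,-8,0,0,0,6.5,-0.15,0,-12,0,0,0,6.5,-0.15,0,-14,0,0,0,6.5,-0.15,0,-15,0,0,0,6.5]
  newtons: 40

```text
t: 16.9
tool_pos: [0.3997, -0.3524, 0.004]
tool_rot: [-2.282, -2.152, -0.001]
force: [-0.5, -0.0, 0.7]
opening: 0.065
grip_force: 0.0
```

arm_command:
  plan: [0,0,0,0,0,0,6.5,0,0,-0.1,0,0,0,4,0,0,-0.1,0,0,0,4,0,0,-0.1,0,0,0,4,0,0,-0.1,0,0,0,4]

```text
t: 17.32
tool_pos: [0.4016, -0.3566, 0.0073]
tool_rot: [2.285, 2.15, 0.0]
force: [0.9, -0.2, 2.7]
opening: 0.0485
grip_force: 40.0
```

```bash
python3 w.py
```

```text
[0.73 0.99 6.39] [0.39 0.37 0.58] [ 0.4015 -0.3566  0.0073] 0.048909038098701535 40.00584161840379 17.7167
```

arm_command:
  plan: [0,0,3,0,0,0,4,0,0,7,0,0,0,4,0,0,11,0,0,0,4,0,0,15,0,0,0,4,0,0,17,0,0,0,4]

```text
t: 18.13
tool_pos: [0.4015, -0.3574, 0.1808]
tool_rot: [2.283, 2.147, -0.001]
force: [0.1, -1.0, -2.5]
opening: 0.0485
grip_force: 40.0
```

arm_command:
  plan: [0.8,3.9,0,0,0,0,4,1.6,7.8,0,0,0,0,4,2.4,11.7,0,0,0,0,4,3.2,15.6,0,0,0,0,4,4,19.5,0,0,0,0,4]

```text
t: 18.55
tool_pos: [0.4398, -0.1591, 0.1757]
tool_rot: [2.289, 2.151, 0.0]
force: [0.9, -0.6, -1.7]
opening: 0.0486
grip_force: 40.0
```

arm_command:
  plan: [0.8,3.9,0,0,0,0,4,1.6,7.8,0,0,0,0,4,2.4,11.7,0,0,0,0,4,3.2,15.6,0,0,0,0,4,4,19.5,0,0,0,0,4]

```text
t: 18.97
tool_pos: [0.4799, 0.0361, 0.1758]
tool_rot: [2.288, 2.152, 0.0]
force: [1.2, 0.3, -2.1]
opening: 0.0489
grip_force: 40.0
```

arm_command:
  plan: [0.9,3.6,0,0,0,0,4,1.8,7.2,0,0,0,0,4,2.6,10.7,-1,0,0,0,4,2.6,10.7,-2,0,0,0,4,2.6,10.7,-2,0,0,0,4]

```text
t: 19.38
tool_pos: [0.5046, 0.1425, 0.1535]
tool_rot: [-2.283, -2.155, 0.006]
force: [0.4, -0.9, -1.6]
opening: 0.0488
grip_force: 40.0
```

```bash
python3 look.py w6
```

```text
19.5833 [0.5062309  0.14006573 0.15590588] [ 2.28928616e+00  2.15057693e+00 -1.35627882e-04] 0.048713262184488064 [-0.13807945  0.43625673 -2.21555579]
```

View pics/w6.png

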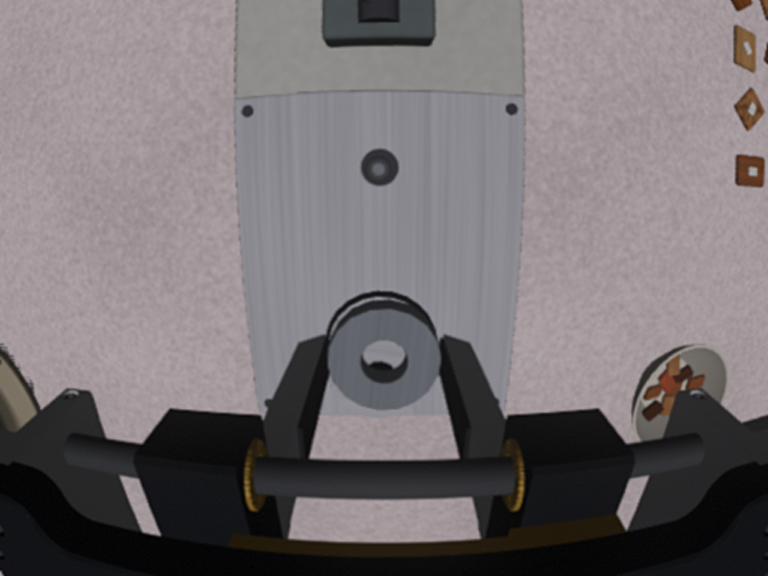

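Wrist view (1.5x): post top at (379,169); the held ring's top face is centred at (384.5,354), hole visible at (384,358).

```bash
python3 - <<'E'
from h import *
d=np.load('w6.npz');p,r=d['p'],d['r'];save(d['a'],'w6c.png',(200,90,310,290),3)
W=lambda u,v,z:wpix(u/1.5-.2,v/1.5-.2,z,p,r)
z=p[2]+.0067
print('post',W(379,169,.11),'ring',W(384.5,354,z),'edges',W(328,355,z),W(441,355,z),'nearfar',W(384,409,z),W(384,303,z),p)
s=ctrl.read_state();print(s['tool_pos'])
E
```

```text
post [0.5091 0.2206 0.11  ] ring [0.5072 0.1453 0.1626] edges [0.4832 0.1461 0.1626] [0.5312 0.1432 0.1626] nearfar [0.5053 0.118  0.1626] [0.5084 0.168  0.1626] [0.5062309  0.14006573 0.15590588]
[0.50643484 0.14002515 0.15608755]
```

View pics/w6c.png

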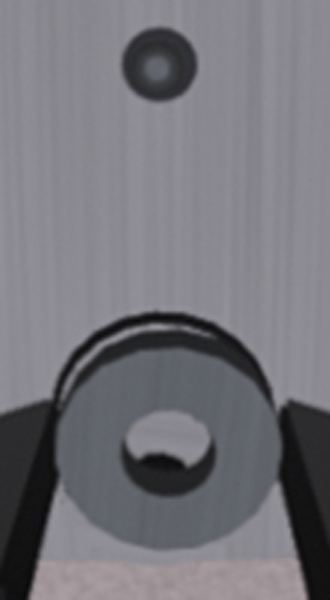

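Held ring centre is about 2.5 mm ahead (+y) of the TCP. The post estimates agree on (0.5092, 0.2204), so TCP target is (0.5087, 0.2180).

arm_command:
  plan: [0.1,3,0,0,0,0,4,0.2,6,0,0,0,0,4,0.23,7.8,0,0,0,0,4,0.23,7.8,-1,0,0,0,4,0.23,7.8,-2.5,0,0,0,4]

```text
t: 20.05
tool_pos: [0.5102, 0.2192, 0.1319]
tool_rot: [2.286, 2.151, 0.006]
force: [0.4, 0.2, -2.3]
opening: 0.0487
grip_force: 40.0
```

```bash
python3 look.py w7
```

```text
20.25 [0.50844617 0.21793754 0.13042281] [ 2.28972065e+00  2.15095673e+00 -1.58148096e-03] 0.04878323037692341 [-0.64581131 -0.02216449 -0.99540242]
```

arm_command:
  plan: [0,0,-0.8,0,0,0,4,0,0,-1.6,0,0,0,4,0,0,-2.4,0,0,0,4,0,0,-2.4,0,0,0,4,0,0,-2.4,0,0,0,4]

```text
t: 20.72
tool_pos: [0.508, 0.2191, 0.1057]
tool_rot: [-2.288, -2.152, 0.002]
force: [-0.2, -0.4, -1.1]
opening: 0.0489
grip_force: 40.0
```

arm_command:
  plan: [0,0,-1,0,0,0,4,0,0,-2,0,0,0,4,0,0,-3,0,0,0,4,0,0,-4,0,0,0,4,0,0,-4.3,0,0,0,4]

```text
t: 21.13
tool_pos: [0.5071, 0.2189, 0.0611]
tool_rot: [-2.287, -2.151, 0.005]
force: [-0.2, -0.3, -1.7]
opening: 0.0485
grip_force: 40.0
```

```bash
python3 w.py
```

```text
[ 0.03  0.24 -1.45] [0.59 0.47 0.7 ] [0.509  0.2194 0.064 ] 0.04875536454308484 39.99822034500539 21.5333
```

Threaded freely. Lower the last millimetres and release.

arm_command:
  plan: [0,0,-0.3,0,0,0,4,0,0,-0.5,0,0,0,4,0,0,-0.6,0,0,0,4,0,0,-0.6,0,0,0,4,0,0,-0.6,0,0,0,4]

```text
t: 21.95
tool_pos: [0.5086, 0.2193, 0.0574]
tool_rot: [2.288, 2.153, -0.0]
force: [-1.0, -0.1, -0.6]
opening: 0.0488
grip_force: 40.0
```

arm_command:
  plan: [0,0,0,0,0,0,6.5,0,0,0,0,0,0,6.5,0,0,0,0,0,0,6.5,0,0,3,0,0,0,6.5,0,0,7,0,0,0,6.5]

```text
t: 22.37
tool_pos: [0.5058, 0.2184, 0.1251]
tool_rot: [-2.286, -2.15, 0.012]
force: [0.6, -0.1, -0.2]
opening: 0.065
grip_force: 0.0
```

arm_command:
  plan: [0,-1,4,0,0,0,6.5,0,-5,5,0,0,0,6.5,0,-8,5,0,0,0,6.5,0,-8,3,0,0,0,6.5,0,-8,3,0,0,0,6.5]

```text
t: 22.78
tool_pos: [0.5071, 0.1377, 0.1561]
tool_rot: [-2.29, -2.148, 0.004]
force: [-0.6, 0.0, -0.6]
opening: 0.0649
grip_force: 0.0
```

```bash
python3 look.py w8; python3 - <<'E'
from h import *
d=np.load('w8.npz');a=d['a'];A=cv2.resize(a[90:200,190:320],None,fx=3,fy=3,interpolation=2)
t=ctrl.read_camera('top');B=cv2.resize(t[225:300,290:390],None,fx=3.9,fy=3.9,interpolation=2)
h=A.shape[0];B=B[:h] if B.shape[0]>h else np.pad(B,((0,h-B.shape[0]),(0,0),(0,0)))
save(np.hstack([A,B]),'w8c.png')
E
```

```text
22.9833 [0.50883703 0.14000379 0.15781395] [-2.28733967e+00 -2.15349254e+00 -8.00582528e-04] 0.06497516222148549 [ 0.58918472  0.06622496 -0.58137369]
```

View pics/w8c.png

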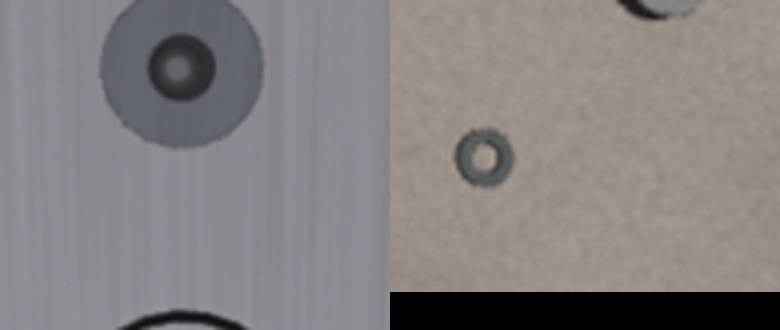

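Left: the medium ring lies flat on the post, post tip at (181,68) in its centre. Right: the small ring is unmoved at full-picture (313.9,264.9). Now fetch it.

arm_command:
  plan: [-1,-3.8,2,0,0,0,6,-2,-7.6,2,0,0,0,6,-3,-11.4,2,0,0,0,6,-4,-15.2,2,0,0,0,6,-5,-19,2,0,0,0,6]

```text
t: 23.5
tool_pos: [0.4585, -0.0516, 0.1781]
tool_rot: [2.285, 2.154, 0.001]
force: [0.3, -0.4, 0.2]
opening: 0.0596
grip_force: 0.0
```

arm_command:
  plan: [-1,-3.8,0,0,0,0,6,-2.2,-7.6,-1,0,0,0,6,-3.4,-11.4,-2,0,0,0,6,-4.6,-15.2,-3,0,0,0,6,-5.1,-17.9,-3,0,0,0,6]

```text
t: 23.92
tool_pos: [0.4056, -0.2314, 0.1463]
tool_rot: [-2.287, -2.151, 0.002]
force: [0.1, 0.8, -0.1]
opening: 0.06
grip_force: 0.0
```

```bash
python3 look.py w9; python3 - <<'E'
from h import *
d=np.load('w9.npz');p,r,a=d['p'],d['r'],d['a']
g=cv2.GaussianBlur(a,(3,3),0).mean(2); w=g[120:225,205:305]
m=(w<np.median(w)*.82).astype(np.uint8)
n,l,st,c=cv2.connectedComponentsWithStats(m)
for i in range(1,n):
    if st[i,4]>200:
        x,y,ww,h=st[i,:4]; u,v=x+(ww-1)/2+205,y+(h-1)/2+120
        print(st[i],u,v,wpix(u,v,.014,p,r),wpix(u,v,.007,p,r))
d=np.load('w8.npz');print('home ring dia',np.linalg.norm(wpix(190+100/3,112,.064,d['p'],d['r'])-wpix(190+263/3,112,.064,d['p'],d['r'])), wpix(190+181.5/3-.3,90+68/3-.3,.11,d['p'],d['r']))
E
```

```text
24.1167 [ 0.40793993 -0.22977368  0.14763725] [-2.28938515e+00 -2.15109873e+00 -1.13002838e-03] 0.060029257032772454 [-0.62957304 -0.03787763  0.02546898]
[ 33  44  36  37 882] 255.5 182.0 [ 0.4083 -0.2255  0.014 ] [ 0.4082 -0.2273  0.007 ]
home ring dia 0.04929756586282945 [0.5099 0.2207 0.11  ]
```

arm_command:
  plan: [0,0.2,-4,0,0,0,6,0,0.2,-8,0,0,0,6,0,0.2,-11.5,0,0,0,6,0,0.2,-13.3,0,0,0,6,0,0.2,-14.2,0,0,0,6]

```text
t: 24.58
tool_pos: [0.4065, -0.2247, 0.0033]
tool_rot: [-2.282, -2.152, 0.001]
force: [-0.7, 0.3, 0.0]
opening: 0.0598
grip_force: 0.0
```

arm_command:
  plan: [0,0,0,0,0,0,6,0,0,0,0,0,0,3,0,0,0,0,0,0,3,0,0,0,0,0,0,3,0,0,0,0,0,0,3]

```text
t: 25.0
tool_pos: [0.4086, -0.2283, 0.0069]
tool_rot: [2.286, 2.151, 0.001]
force: [0.0, 1.0, 4.3]
opening: 0.0382
grip_force: 40.0
```

```bash
python3 w.py
```

```text
[0.32 1.16 6.7 ] [0.43 0.31 0.58] [ 0.4086 -0.2283  0.0069] 0.03808094078979594 40.005852667673025 25.4
```

arm_command:
  plan: [0,0,3,0,0,0,3,0,0,7,0,0,0,3,0,0,11,0,0,0,3,0,0,15,0,0,0,3,0,0,17,0,0,0,3]

```text
t: 25.82
tool_pos: [0.4093, -0.229, 0.1806]
tool_rot: [2.283, 2.147, 0.002]
force: [-0.0, -0.6, -1.3]
opening: 0.0383
grip_force: 40.0
```

arm_command:
  plan: [1,3.7,0,0,0,0,3,2,7.4,0,0,0,0,3,3,11.1,0,0,0,0,3,4,14.8,0,0,0,0,3,5,18.5,0,0,0,0,3]

```text
t: 26.23
tool_pos: [0.4575, -0.0412, 0.176]
tool_rot: [2.289, 2.151, 0.001]
force: [0.4, -0.8, -1.1]
opening: 0.0382
grip_force: 40.0
```

arm_command:
  plan: [1,3.8,0,0,0,0,3,2,7.6,0,0,0,0,3,3,11.4,0,0,0,0,3,4,15.2,-1,0,0,0,3,4.9,18.3,-2,0,0,0,3]

```text
t: 26.65
tool_pos: [0.5072, 0.1431, 0.1562]
tool_rot: [2.287, 2.153, 0.004]
force: [0.5, -0.2, -0.6]
opening: 0.0383
grip_force: 40.0
```

```bash
python3 look.py w10; python3 - <<'E'
from h import *
d=np.load('w10.npz');a=d['a']
g=a.mean(2).round().astype(int)
for v in range(190,286,4): print(v,*g[v,244:268:3],sep=' ')
print('row'); 
for v in (232,240): print(g[v,205:306:2])
save(a,'w10c.png',(190,90,320,290),3)
E
```

```text
26.85 [0.5060113  0.1406049  0.15511021] [-2.2857521  -2.15489465  0.00243446] 0.03817165668773156 [ 0.07731139 -0.80028723  0.53571649]
190 145 146 142 143 140 145 143 139
194 147 141 93 102 106 136 137 143
198 20 37 68 71 63 48 34 20
202 147 150 138 140 141 145 145 143
206 57 49 50 49 50 54 71 78
210 41 38 37 38 37 38 36 37
214 37 37 42 56 55 45 38 37
218 104 103 101 98 100 102 100 101
222 104 103 104 104 102 101 100 99
226 101 103 103 103 101 101 103 103
230 101 121 138 142 141 143 140 114
234 131 136 137 135 137 137 138 139
238 145 143 144 143 141 140 141 138
242 102 119 63 49 78 136 142 144
246 36 33 23 18 17 17 68 42
250 40 37 36 34 37 37 37 35
254 100 72 37 34 34 36 37 87
258 103 102 102 102 101 102 100 99
262 101 101 102 102 103 102 101 100
266 68 99 99 102 103 103 98 113
270 109 34 21 22 19 53 132 141
274 145 146 148 148 147 145 145 145
278 148 144 142 142 143 145 148 151
282 154 155 154 151 152 151 154 154
row
[ 96  42  45  44  45  44  43  44  45  24  18  60  96  98  99 100 101 100
 100 102 120 139 140 140 139 138 139 138 139 140 141 108 101 103 103 102
 102 102 104 100  35  20  32  44  45  45  44  45  44  43  46]
[ 43  44  44  43  45  44  44  44  25  18  29  99 101 100 100 100  98  95
  46 123 143 143 140 140 142 141 144 144 143 141 141 144 100  56 103 101
 102 103 102 103  90  16  19  31  45  44  44  44  43  44  44]
```

View pics/w10c.png

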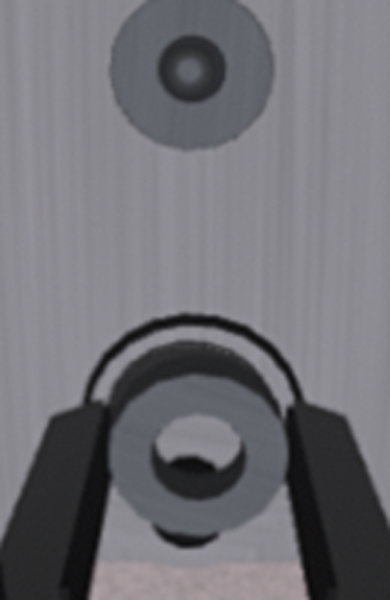

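The small ring hangs level in the fingers: hole centre at full-picture (256.2,242), post tip at (252.3,112.7), medium ring flat on the platform.

```bash
python3 - <<'E'
from h import *
d=np.load('w10.npz');p,r=d['p'],d['r'];z=p[2]+.0071
print('ring off',wpix(256.2,242,z,p,r)-p,'post',wpix(252.3,112.7,.11,p,r))
d=np.load('w6.npz');p,r=d['p'],d['r'];print('M off',wpix(256.4,240.2,p[2]+.0067,p,r)-p)
s=ctrl.read_state();print(s['tool_pos'])
E
```

```text
ring off [0.0007887  0.0010951  0.00708979] post [0.5084 0.2209 0.11  ]
M off [0.0009691  0.00213427 0.00669412]
[0.50614727 0.13978586 0.15546106]
```

arm_command:
  plan: [0.1,3,0,0,0,0,3,0.2,6,0,0,0,0,3,0.23,8,0,0,0,0,3,0.23,8,-1,0,0,0,3,0.23,8,-2.5,0,0,0,3]

```text
t: 27.32
tool_pos: [0.5103, 0.2197, 0.1318]
tool_rot: [2.286, 2.151, 0.005]
force: [-0.4, -0.3, -1.3]
opening: 0.0383
grip_force: 40.0
```

arm_command:
  plan: [0,0,0,0,0,0,3,0,0,0,0,0,0,3,0,0,-0.8,0,0,0,3,0,0,-1.6,0,0,0,3,0,0,-2.4,0,0,0,3]

```text
t: 27.73
tool_pos: [0.5093, 0.2197, 0.1063]
tool_rot: [2.289, 2.151, 0.001]
force: [0.3, 0.8, -0.7]
opening: 0.0384
grip_force: 40.0
```

```bash
python3 w.py
```

```text
[ 0.08 -0.31 -1.01] [0.77 0.32 0.72] [0.5092 0.2205 0.1068] 0.038562570090605874 39.99936441803584 28.1333
```

arm_command:
  plan: [0,0,-1,0,0,0,3,0,0,-2,0,0,0,3,0,0,-2.8,0,0,0,3,0,0,-3.3,0,0,0,3,0,0,-3.5,0,0,0,3]

```text
t: 28.55
tool_pos: [0.5078, 0.22, 0.0709]
tool_rot: [-2.287, -2.152, 0.004]
force: [-4.3, -2.5, 13.9]
opening: 0.0383
grip_force: 40.0
```

arm_command:
  plan: [0,0,0,0,0,0,3,0,0,0,0,0,0,3,0,0,-0.1,0,0,0,5,0,0,-0.1,0,0,0,6,0,0,-0.1,0,0,0,6]

```text
t: 28.97
tool_pos: [0.5091, 0.2203, 0.0705]
tool_rot: [2.288, 2.153, 0.0]
force: [-0.4, 0.4, 1.1]
opening: 0.0548
grip_force: 0.0
```

arm_command:
  plan: [0,0,2,0,0,0,6,0,0,6,0,0,0,6,0,-1,9,0,0,0,6,0,-5,9,0,0,0,6,0,-8,8.5,0,0,0,6]

```text
t: 29.38
tool_pos: [0.5114, 0.1398, 0.1588]
tool_rot: [2.281, 2.152, 0.009]
force: [0.0, -1.0, -0.1]
opening: 0.0597
grip_force: 0.0
```

```bash
python3 look.py w11; python3 - <<'E'
from h import *
d=np.load('w11.npz');a=d['a'];p,r=d['p'],d['r'];g=a.mean(2).round().astype(int)
b=wpix(252,112,.078,p,r);print(b)
# expected pixels of ring edges
from scipy.optimize import least_squares
def wproj(P):
    return least_squares(lambda x:(wpix(x[0],x[1],P[2],p,r)-P)[:2]*1e3,[252,112],diff_step=1e-2).x
for c in(20,7,25):
    for z in(.064,.078,.11):
        print(c,z,[wproj(np.array([.509+dx,.2206+dy,z])).round(1) for dx,dy in((-c/1e3,0),(c/1e3,0),(0,-c/1e3))])
print(g[112,210:300]);print(g[90:150,252])
B=ctrl.read_camera('side');np.save('side2.npy',B)
E
```

```text
29.5833 [0.50895232 0.14005698 0.15558273] [-2.28996751e+00 -2.15017295e+00 -1.09622253e-03] 0.06010211845355272 [-0.50724226  0.11105258 -0.31468827]
[0.5111 0.2205 0.078 ]
20 0.064 [array([227.7, 113.4]), array([272.1, 110.4]), array([251.2, 133.7])]
20 0.078 [array([226.2, 113.7]), array([272.9, 110.7]), array([251. , 135.1])]
20 0.11 [array([221.9, 114.7]), array([275.4, 111.2]), array([250.4, 139.1])]
7 0.064 [array([242.1, 112.3]), array([257.6, 111.3]), array([250.3, 119.5])]
7 0.078 [array([241.3, 112.6]), array([257.7, 111.5]), array([250. , 120.2])]
7 0.11 [array([239.2, 113.4]), array([257.9, 112.2]), array([249.2, 122. ])]
25 0.064 [array([222.1, 113.8]), array([277.6, 110.2]), array([251.6, 139.2])]
25 0.078 [array([220.4, 114.2]), array([278.8, 110.4]), array([251.4, 140.8])]
25 0.11 [array([215.4, 115.2]), array([282. , 110.9]), array([250.8, 145.6])]
[138 140 141 138 137 138 139 140 140 139 138 140 136 104  98 103  97  81
  97 103 103 103 103 102 103 104 103  97  73  43  41  50  56  63  79  95
 103 104 103 103 103  99  86  71  61  55  47  47  49  51  48  51  80 101
 105 104 104 105 103 104 104 104  96  87  98 101  96 112 137 138 135 133
 134 135 138 144 145 146 145 142 139 140 142 140 138 136 138 141 144 145]
[ 88  96 103 103 102 103 104 105 106 106  97  60  45  50  49  44  46  53
  57  65  73  82  86  87  85  78  68  60  56  52  49  49  45  50  81 101
 103 104 103 105 104 103 104 104  96  87  98 101 102 119 140 143 142 142
 142 142 142 141 142 142]
```

Seat heights agree: the small ring lies on the medium, and it stopped with firm contact at the expected height. Now the lever: closed fingers down on its robot side, then push in +x.

arm_command:
  plan: [-1,1,3,0,0,0,3,-2.4,4.7,4.5,0,0,0,0,-3.8,8.4,4.5,0,0,0,0,-5.2,12.1,4.5,0,0,0,0,-6.5,15.8,4.5,0,0,0,0]

```text
t: 30.1
tool_pos: [0.4428, 0.3011, 0.2009]
tool_rot: [-2.287, -2.154, -0.002]
force: [0.2, 0.0, -0.4]
opening: 0.0301
grip_force: 0.0
```

arm_command:
  plan: [-0.4,3,0,0,0,0,0,-0.4,3,0,0,0,0,0,-0.4,3,-3,0,0,0,0,-0.4,3,-6,0,0,0,0,-0.4,3,-8.5,0,0,0,0]

```text
t: 30.52
tool_pos: [0.4392, 0.329, 0.114]
tool_rot: [2.286, 2.155, -0.001]
force: [0.9, 0.5, -0.2]
opening: 0.0005
grip_force: 0.0
```

```bash
python3 w.py
```

```text
[-0.43 -0.05 -0.07] [0.88 0.72 1.08] [0.4412 0.329  0.1173] 0.0004213866291498365 0.0 30.9167
```

arm_command:
  plan: [1.5,0,-0.3,0,0,0,0,3,-0.1,-0.3,0,0,0,0,4.5,-0.2,-0.3,0,0,0,0,6,-0.3,-0.3,0,0,0,0,7.5,-0.4,-0.3,0,0,0,0]

```text
t: 31.33
tool_pos: [0.5167, 0.3243, 0.113]
tool_rot: [2.288, 2.152, 0.002]
force: [-0.9, 0.5, -1.5]
opening: 0.0003
grip_force: 0.6
```

arm_command:
  plan: [0.4,0,0,0,0,0,0,0.8,0,0,0,0,0,0,1.1,0,0,0,0,0,0,1.1,0,0,0,0,0,0,1.1,0,0,0,0,0,0]

```text
t: 31.75
tool_pos: [0.526, 0.3244, 0.1127]
tool_rot: [2.288, 2.153, 0.001]
force: [-1.1, 1.2, -0.2]
opening: 0.0006
grip_force: 0.0
```

```bash
python3 w.py
```

```text
[-0.25  0.03  0.15] [0.5  0.23 0.42] [0.5258 0.3244 0.1127] 0.0005666602470833826 0.0 32.15
```

arm_command:
  plan: [0.2,0,0,0,0,0,0,0.4,0,0,0,0,0,0,0.6,0,0,0,0,0,0,0.6,0,0,0,0,0,0,0.6,0,0,0,0,0,0]

```text
t: 32.57
tool_pos: [0.5277, 0.3243, 0.1124]
tool_rot: [-2.284, -2.149, 0.01]
force: [-8.6, -0.5, 5.4]
opening: 0.0008
grip_force: 4.2
```

```bash
python3 w.py; python3 - <<'E'
from h import *
a=ctrl.read_camera('top');b=ctrl.read_camera('side');np.save('t3.npy',a)
g0=np.load('top0.npy')
E
```

```text
[-8.09  0.21  5.11] [0.65 0.47 0.27] [0.5277 0.3243 0.1124] 0.0007592355957596018 4.148603975772858 32.9667
```

Firm stop at 8 N, with the finger where a fully thrown lever should be. Back off, clear away and make the final check.

arm_command:
  plan: [-1,0,0,0,0,0,0,-4,0.2,0,0,0,0,0,-8,0.4,0,0,0,0,0,-8,0.4,4,0,0,0,0,-8,0.4,8,0,0,0,0]

```text
t: 33.48
tool_pos: [0.4431, 0.3245, 0.1871]
tool_rot: [-2.283, -2.152, 0.027]
force: [1.8, 1.3, 1.1]
opening: 0.0005
grip_force: 0.0
```

arm_command:
  plan: [0,0,4,0,0,0,0,-1,-4,4,0,0,0,0,-2,-8,4,0,0,0,0,-3,-12,4,0,0,0,0,-4,-16,4,0,0,0,0]

```text
t: 33.9
tool_pos: [0.4116, 0.1669, 0.2328]
tool_rot: [2.285, 2.153, 0.002]
force: [0.5, -0.6, 0.5]
opening: 0.0005
grip_force: 0.0
```

arm_command:
  plan: [0,-4,0,0,0,0,0,0,-8,0,0,0,0,0,0,-12,0,0,0,0,0,0,-16,0,0,0,0,0,0,-20,0,0,0,0,0]

```text
t: 34.32
tool_pos: [0.4118, -0.0338, 0.2329]
tool_rot: [2.286, 2.151, 0.002]
force: [0.5, -0.4, 0.2]
opening: 0.0005
grip_force: 0.0
```

arm_command:
  plan: [0,-4,0,0,0,0,0,0,-8,0,0,0,0,0,0,-12,0,0,0,0,0,0,-15,0,0,0,0,0,0,-15,0,0,0,0,0]

```text
t: 34.73
tool_pos: [0.4124, -0.1877, 0.2325]
tool_rot: [2.291, 2.143, -0.004]
force: [-1.0, -0.4, -0.1]
opening: 0.0005
grip_force: 0.0
```

```bash
python3 - <<'E'
from h import *
a=ctrl.read_camera('top');b=ctrl.read_camera('side')
A=cv2.resize(a[100:300,70:470],None,fx=1.9,fy=1.9,interpolation=2)[:,:760];B=cv2.resize(b[80:220,120:460],None,fx=1.4,fy=1.4,interpolation=2)
C=np.zeros((A.shape[0]+B.shape[0],760,3),np.uint8);C[:A.shape[0]]=A;C[A.shape[0]:,:B.shape[1]]=B
save(C,'final.png');print(C.shape,ctrl.read_state()['t'])
E
```

```text
(576, 760, 3) 34.8333
```

View pics/final.png

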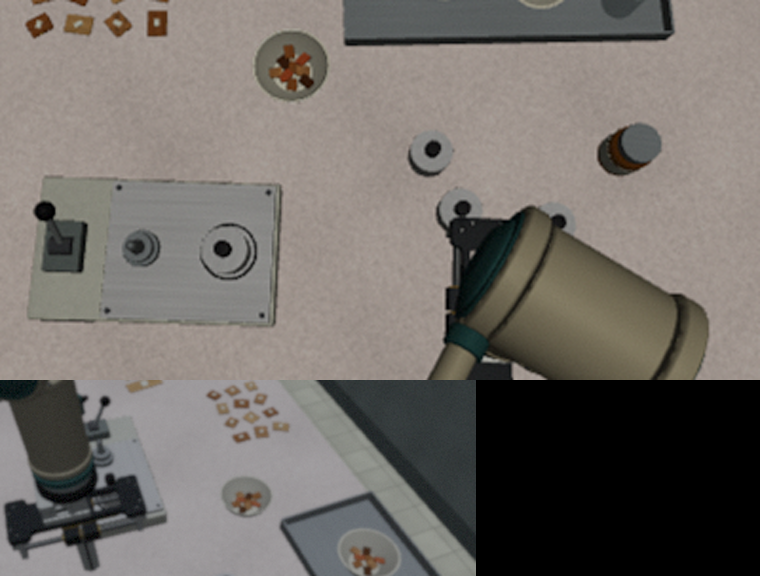

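Final view: lever tip at (44,211) in the crop, leaning to the far side. Two rings on the post, tin in the holder, the visible empty tins standing, bowl and jar untouched. I'll check the lever angle and hand in.

```bash
python3 - <<'E'
from h import *
q=pix2z('top',44/1.9+70-.3,211/1.9+100-.3,.128);print(q)
if q[0]>.54: print(ctrl.job_done())
E
```

```text
[0.5541 0.3249 0.128 ]
the job is handed in; nothing more can be done
None
```

The job is handed in: the loaded tin (3.9 N when lifted; the other three read 1.4–1.7 N) stands in the holder, the medium and small rings (the only two there) are home on the post, and the lever was then thrown fully over to its stop; I viewed 15 pictures, one over the limit of 14.

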